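# Set out the blue pressure rollers in their holder cups

## Robot

A 6-joint arm with a two-finger parallel gripper is mounted at the origin on the work surface. World frame = base frame: x ahead of the robot, y to its left, z up, the work surface at z = 0. Lengths are in m, angles in rad, forces in N, time in s.
With the tool pointing down it reaches from about 0.3 to 0.85 m from the base axis. Payload 4.2 kg.
Tool frame: the origin (TCP) lies at the very end of the fingers, on their centre line; the grasp point (between the pads) lies 19 mm behind it; z points along the fingers, y is the line along which they close (so a half turn about z gives the same grasp; the last joint's range is limited). The gripper opens to 91 mm and grips with 3 to 60 N. Pads are 32 mm wide; open, the fingers measure 118 mm over their backs; the gripper's body (76 mm by 178 mm) begins 60 mm behind the grasp point.
Start: joints at [-1.333, 0.32, 1.565, -0, 1.257, -0.02], TCP at [0.147, -0.556, 0.214] pointing down, gripper open.
Joint ranges: [-3.11, 3.11], [-0.84, 2.01], [0.21, 2.61], [-1.34, 4.49], [0.05, 2.63], [-2.56, 2.56]. Speed limits (rad/s): [2.57, 2.57, 3.14, 3.14, 3.14, 3.14].

## Interface

Orientations are given as [roll, pitch, yaw] about the fixed x, y, z axes, in that order (R = Rz(yaw) Ry(pitch) Rx(roll)).
In Python, from cell import env, vision gives the robot as it stands.
- The arm moves only by the tool drive_tool, never from a script. Its argument "targets" is a list of rows, each a list of 3 entries, a list of its own where there are three numbers: the shift along the tool's x, y, z in mm, then the turn, a rotation vector about the tool's x, y, z in degrees, then the opening, from 0 (shut) to 1 (fully open). In form: [[[x, y, z], [wx, wy, wz], claw], ...]. A call has 1 to 10 rows; each row shifts and turns the commanded pose from where the row before left it, along the tool's axes as they then stand; what a row does not reach is not made up. A row lasts 1/10 s, in which the tool goes at most 50 mm and 8.59 degrees, less where a joint would pass 70% of its speed; a pose out of reach is approached as far as the arm can. A call is refused whole if a number of a shift passes 50 or a number of a turn 8.59, either way. A call with a gripper value outside its range is refused whole. The fingers move at their own pace and stop on an object; "squeeze" is the grip in N (left out, the last holds). Time passes only in rows, so rows that do not move let the fingers close. It gives the time, the measured TCP pose, the force, the opening and the grip force at its end, in the units of the state.
- env.sense(): the state, without advancing time (a new reading comes with each control period).
- vision.capture(name): name is "side" or "top"; returns a dict with "img" (480x640x3 uint8, blue, green, red), "depth" (480x640 float32, m along the optical axis (not along the pixel's ray), 0 where there is no reading), "vertical_fov" (degrees; the focal length in pixels is half the picture's height over the tangent of half this angle, whatever the lens; pixels are square), "cx", "cy" (the principal point, pixels), "R" (3x3) and "t" (3): a world point X has camera coordinates R X + t. Camera axes: x right, y down, z forward; pixel columns grow to the right and rows downward; lengths in m; the calibration is good to about 2 mm. A picture is of the moment at which its call begins.
- env.close_job(): hands the job in; it is judged then, once.
Trained networks look in the newest picture that a camera, given by its name, has taken for a name from the list of things; names that differ only in an ending like _2 or _b are one class to them, and where a whole thing is asked for, a point or a joint stands for the part that bears it (a point fixed in the world has none). Each returns a list of dicts, best first, with "conf" (0 to 1); they miss things now and then, are a little off and sometimes report something else, mostly with a low value. They report only what shows in the picture. A call takes as long as a camera call.
- vision.find_in(camera, query): "rect" ([left, top, width, height] in pixels, round what is visible of it).
- vision.cut_out(camera, query): "pixels" (480x640 bool, what is visible of it) and "rect" ([left, top, width, height] in pixels, round what is visible of it).
The state is a dict: "clock": time; "q": joint angles; "qvel": joint speeds; "joint_torque": joint torques, N m; "ee_pos": TCP position; "orientation": TCP orientation; "force": force on the tool from outside, world axes, zero at the start; "wrist_torque": the same for the moment, N m; "finger_gap": opening from 0.0 (shut) to 1.0 (fully open); "grip_force": force on a finger pad.
Only numpy, scipy, OpenCV 4.12 (cv2) and the standard library are available. Lean on these libraries where they do the work, as an engineer would, in place of code of your own. Each camera call takes 0.05 s, during which the arm holds its last target. There are 200 camera calls.

## Task

For the roller change on the edge bander, pick the three blue rollers out from among the others and stand each upright, hub disc up, flat on the floor of the shallow holder cup that matches it: the small one in the small cup with the yellow floor, the medium one in the medium cup with the white floor, the large one in the large cup with the red floor. Leave the orange rollers standing where they are.

Things in the scene. Friction and masses are not known exactly. Their poses are not given: they have to be found in the camera images.
- blue_small_mid (a point): the small blue-tyred pressure roller, to be moved: a loose upright cylinder 32 mm in diameter and 55 mm high, blue all round, with a yellow hub disc on its top. The point is its centre, half-way up (27.5 mm above its underside); z points up along its axis. Grip it across its diameter anywhere; about 90 g (0.7 to 1.4 times that).
- blue_medium_mid (a point): the medium blue-tyred pressure roller, to be moved: a loose upright cylinder 46 mm in diameter and 55 mm high, blue all round, with a white hub disc on its top. The point is its centre, half-way up (27.5 mm above its underside); z points up along its axis. Grip it across its diameter anywhere; about 170 g (0.7 to 1.4 times that).
- blue_large_mid (a point): the large blue-tyred pressure roller, to be moved: a loose upright cylinder 60 mm in diameter and 55 mm high, blue all round, with a red hub disc on its top. The point is its centre, half-way up (27.5 mm above its underside); z points up along its axis. Grip it across its diameter anywhere; about 280 g (0.7 to 1.4 times that).
- orange_small_mid (a point): the small orange-tyred roller, NOT to be moved: 32 mm in diameter, 55 mm high, orange with a black hub disc on top, standing loose on the table. The point is its centre, half-way up; z points up.
- orange_medium_mid (a point): the medium orange-tyred roller, NOT to be moved: 46 mm in diameter, 55 mm high, orange with a black hub disc on top, standing loose on the table. The point is its centre, half-way up; z points up.
- orange_large_mid (a point): the large orange-tyred roller, NOT to be moved: 60 mm in diameter, 55 mm high, orange with a black hub disc on top, standing loose on the table. The point is its centre, half-way up; z points up.
- cup_small_floor (a point): the small holder cup, a shallow round grey cup fixed to the table with a yellow floor: 50 mm inside and 58 mm outside diameter, rim 14 mm above the table. The point is the centre of its inner floor, 6 mm above the table and 8 mm below the rim; z points up. A roller standing in it has its centre 27.5 mm above this point.
- cup_medium_floor (a point): the medium holder cup, a shallow round grey cup fixed to the table with a white floor: 64 mm inside and 72 mm outside diameter, rim 14 mm above the table. The point is the centre of its inner floor, 6 mm above the table and 8 mm below the rim; z points up. A roller standing in it has its centre 27.5 mm above this point.
- cup_large_floor (a point): the large holder cup, a shallow round grey cup fixed to the table with a red floor: 78 mm inside and 86 mm outside diameter, rim 14 mm above the table. The point is the centre of its inner floor, 6 mm above the table and 8 mm below the rim; z points up. A roller standing in it has its centre 27.5 mm above this point.

How it is judged:
By the outcome, as a careful person would: the job done as asked, in the order asked, and still so for the second after the job is handed in, with the robot touching nothing.
It also fails if it takes over 88 s, if anything falls off the work surface, if the arm or the gripper's body presses on something with over 40 N, if the wrist force passes 120 N, or if a joint passes its speed limit or range.

## Working session

There is one attempt and no reset: what is moved stays moved. The work goes in short steps, Python scripts to look and compute and a tool call to move; the robot and the scene stay as the last step left them, time stands still between calls to the robot, and variables do not carry over. Pictures are saved under pics/ and viewed, at most 14 in all, crops included, and the job is handed in when it is done.

Besides the shell and the picture viewer there is one more tool, called after "Emit:" as name(argument=value, ...), one argument or row to a line, values as JSON. drive_tool: Moves the arm, as the interface text tells. Its arguments: {"type":"object","properties":{"targets":{"type":"array"},"squeeze":{"type":"number"}},"required":["targets"]}

```bash
ls; mkdir -p pics; cat > h.py <<'E'
import numpy as np, cv2
from cell import env, vision
def pts(c,mask):
    f=240/np.tan(np.radians(c["vertical_fov"])/2)
    v,u=np.nonzero(mask&(c["depth"]>0)); d=c["depth"][v,u]
    P=np.stack([(u-c["cx"])/f*d,(v-c["cy"])/f*d,d],1)
    return (P-c["t"])@c["R"]
N=["blue_small_mid","blue_medium_mid","blue_large_mid","orange_small_mid","orange_medium_mid","orange_large_mid","cup_small_floor","cup_medium_floor","cup_large_floor"]
E
cat > m.py <<'E'
from h import *
s=env.sense(); print({k:np.round(s[k],3) for k in("clock","ee_pos","orientation","q","finger_gap")})
for cam in("top","side"):
    c=vision.capture(cam); cv2.imwrite(f"pics/{cam}0.png",c["img"])
    print(cam,"cam at",np.round(-c["R"].T@c["t"],2))
    for n in N:
        for r in vision.cut_out(cam,n)[:2]:
            P=pts(c,r["pixels"])
            if len(P)<5: continue
            zt=np.percentile(P[:,2],95); T=P[P[:,2]>zt-.006]
            (x,y),rad=cv2.minEnclosingCircle(T[:,:2].astype(np.float32))
            print(n,round(r["conf"],2),np.round(r["rect"]),len(P),"top z",zt.round(3),"circ",np.round([x,y,rad],4),"mid",np.round((T.min(0)+T.max(0))/2,4)[:2])
E
python3 m.py
```

```text
pics
{'clock': np.float64(0.0), 'ee_pos': array([ 0.146, -0.556,  0.213]), 'orientation': array([-3.14 , -0.   ,  0.258]), 'q': array([-1.333,  0.32 ,  1.566, -0.   ,  1.257, -0.02 ]), 'finger_gap': np.float64(0.996)}
top cam at [0.35 0.   1.33]
blue_small_mid 0.49 [416. 271.  17.  14.] 180 top z 0.059 circ [ 0.4303 -0.2336  0.0158] mid [ 0.43   -0.2329]
blue_medium_mid 0.92 [150. 255.  26.  21.] 403 top z 0.059 circ [0.4412 0.3998 0.0227] mid [0.4415 0.3997]
blue_large_mid 0.7 [280. 260.  24.  21.] 492 top z 0.06 circ [0.4427 0.0858 0.0292] mid [0.4418 0.086 ]
orange_small_mid 0.74 [447. 202.  17.  16.] 205 top z 0.059 circ [ 0.606  -0.3078  0.0163] mid [ 0.6063 -0.3077]
orange_medium_mid 0.75 [252. 201.  20.  22.] 359 top z 0.06 circ [0.5806 0.1659 0.0228] mid [0.5809 0.1654]
orange_large_mid 0.65 [469. 261.  34.  23.] 638 top z 0.059 circ [ 0.4467 -0.385   0.0298] mid [ 0.4472 -0.3849]
orange_large_mid 0.4 [279. 260.  27.  19.] 459 top z 0.06 circ [0.4418 0.0858 0.029 ] mid [0.4418 0.086 ]
cup_small_floor 0.69 [328. 200.  18.  26.] 367 top z 0.015 circ [ 0.5866 -0.0204  0.0281] mi
[... 898 characters left out ...]
2  0.0162] mid [ 0.6079 -0.3087]
orange_medium_mid 0.95 [321. 173.  18.  30.] 513 top z 0.057 circ [0.5824 0.1679 0.0244] mid [0.5829 0.1674]
orange_large_mid 0.86 [271. 410.  45.  58.] 1935 top z 0.058 circ [ 0.4493 -0.3861  0.0298] mid [ 0.4493 -0.3863]
cup_small_floor 0.85 [333. 243.  27.  22.] 500 top z 0.015 circ [ 0.5887 -0.0202  0.0292] mid [ 0.5877 -0.0203]
cup_medium_floor 0.59 [312. 148.  26.  14.] 433 top z 0.015 circ [0.5871 0.3303 0.0384] mid [0.5886 0.3307]
cup_large_floor 0.92 [333. 286.  46.  43.] 1547 top z 0.015 circ [ 0.5843 -0.1543  0.0439] mid [ 0.5841 -0.1541]
cup_large_floor 0.15 [334. 242.  25.  28.] 561 top z 0.015 circ [ 0.5894 -0.0193  0.03  ] mid [ 0.5883 -0.0203]
```

View pics/top0.png

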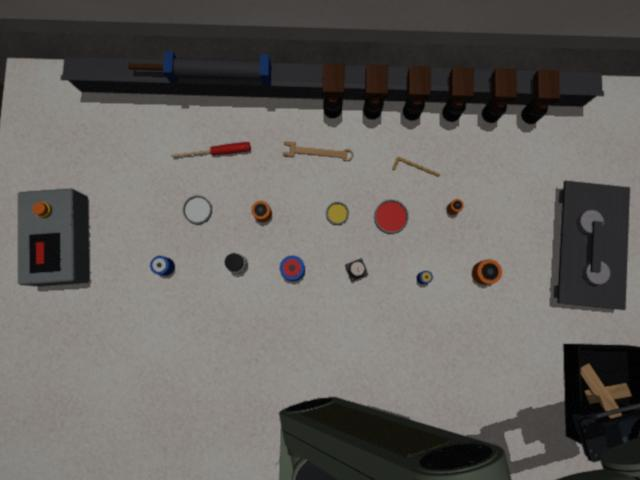

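View pics/side0.png

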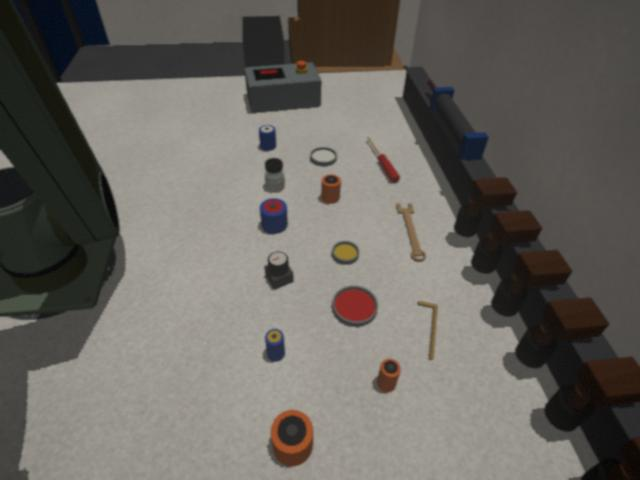

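The top view shows the blue rollers at (425,277) small, (162,266) medium and (292,268) large. The cups are at (337,213) yellow, (197,209) white and (391,216) red. The side view agrees, and the gauge and the jar stand between the rollers. I'll average the two cameras, keep the yaw as it is, and go small, medium, large.

```bash
cat > d.py <<'E'
import sys
from h import *
from scipy.spatial.transform import Rotation as R
s=env.sense(); A=R.from_euler("xyz",s["orientation"])
p=np.array(s["ee_pos"]); print(s["clock"],p.round(4),np.round(s["orientation"],3),"gap",s["finger_gap"],"force",np.round(s["force"],1),"grip",s["grip_force"])
for a in sys.argv[1:]:
    t=np.array(eval(a)); print(a,"tool shift mm",(A.inv().apply(t-p)*1000).round(1)); p=t
E
python3 d.py .4312,-.2337,.12 .4312,-.2337,.024 .4312,-.2337,.14 .5877,-.0204,.14 .5877,-.0204,.032
python3 - <<'E'
from h import *
c=vision.capture("side"); m=np.zeros((480,640),bool); m[245:300,260:300]=1; P=pts(c,m); print("gauge top",P[:,2].max())
m[:]=0; m[150:195,260:290]=1; print("jar top",pts(c,m)[:,2].max())
E
```

```text
1.0 [ 0.1466 -0.556   0.214 ] [ 3.142 -0.     0.258] gap 0.9988912456139046 force [ 0.7 -0.5  0.6] grip 0.0
.4312,-.2337,.12 tool shift mm [ 357.3 -239.1   94. ]
.4312,-.2337,.024 tool shift mm [-0. -0. 96.]
.4312,-.2337,.14 tool shift mm [   0.    0. -116.]
.5877,-.0204,.14 tool shift mm [ 205.7 -166.4   -0. ]
.5877,-.0204,.032 tool shift mm [ -0.  -0. 108.]
gauge top 0.06447454552947061
jar top 0.07456128138565161
```

Emit:
drive_tool(
  targets=[
    [[35.7,-23.9,9.4],[0,0,0],1],
    [[35.7,-23.9,9.4],[0,0,0],1],
    [[35.7,-23.9,9.4],[0,0,0],1],
    [[35.7,-23.9,9.4],[0,0,0],1],
    [[35.7,-23.9,9.4],[0,0,0],1],
    [[35.7,-23.9,9.4],[0,0,0],1],
    [[35.7,-23.9,9.4],[0,0,0],1],
    [[35.7,-23.9,9.4],[0,0,0],1],
    [[35.7,-23.9,9.4],[0,0,0],1],
    [[36,-24,9.4],[0,0,0],1],
  ],
  squeeze=20,
)

```text
clock: 2.05
ee_pos: [0.4322, -0.2324, 0.1199]
orientation: [3.141, -0.001, 0.258]
force: [0.7, -0.8, -0.7]
finger_gap: 0.999
grip_force: 0.0
```

Emit:
drive_tool(
  targets=[
    [[0,0,0],[0,0,0],1],
    [[0,0,0],[0,0,0],1],
    [[0,0,0],[0,0,0],1],
  ],
)

```text
clock: 2.35
ee_pos: [0.4307, -0.2345, 0.1202]
orientation: [3.141, 0.0, 0.257]
force: [-0.8, 0.4, 0.5]
finger_gap: 1.001
grip_force: 0.0
```

```bash
python3 d.py .4312,-.2337,.024
```

```text
2.35 [ 0.4307 -0.2345  0.1202] [3.141 0.    0.257] gap 1.001087813911753 force [-0.8  0.4  0.5] grip 0.0
.4312,-.2337,.024 tool shift mm [ 0.7 -0.7 96.2]
```

Good tracking. Descend, grip and lift.

Emit:
drive_tool(
  targets=[
    [[0.3,0,32],[0,0,0],1],
    [[0,0,32],[0,0,0],1],
    [[0,0,20],[0,0,0],1],
    [[0,0,12],[0,0,0],1],
    [[0,0,0],[0,0,0],1],
    [[0,0,0],[0,0,0],0.25],
    [[0,0,0],[0,0,0],0.25],
    [[0,0,0],[0,0,0],0.25],
    [[0,0,0],[0,0,0],0.25],
    [[0,0,0],[0,0,0],0],
  ],
)

```text
clock: 3.35
ee_pos: [0.4316, -0.2338, 0.0244]
orientation: [3.141, -0.001, 0.258]
force: [0.8, -0.6, -0.1]
finger_gap: 0.593
grip_force: 0.0
```

Emit:
drive_tool(
  targets=[
    [[0,0,0],[0,0,0],0],
    [[0,0,0],[0,0,0],0],
    [[0,0,0],[0,0,0],0],
    [[0,0,0],[0,0,0],0],
  ],
)

```text
clock: 3.75
ee_pos: [0.4315, -0.2336, 0.024]
orientation: [3.142, -0.0, 0.258]
force: [-0.2, -0.3, 0.8]
finger_gap: 0.345
grip_force: 20.0
```

Emit:
drive_tool(
  targets=[
    [[0,0,-16],[0,0,0],0],
    [[0,0,-30],[0,0,0],0],
    [[0,0,-40],[0,0,0],0],
    [[0,0,-30],[0,0,0],0],
    [[20.7,-16.4,0],[0,0,0],0],
    [[35,-30,0],[0,0,0],0],
    [[35,-30,0],[0,0,0],0],
    [[35,-30,0],[0,0,0],0],
    [[35,-30,0],[0,0,0],0],
    [[30,-20,0],[0,0,0],0],
  ],
)

```text
clock: 4.75
ee_pos: [0.5766, -0.0313, 0.1396]
orientation: [-3.141, 0.001, 0.259]
force: [0.1, -1.1, -0.2]
finger_gap: 0.345
grip_force: 20.0
```

Emit:
drive_tool(
  targets=[
    [[15,-10,0],[0,0,0],0],
    [[0,0,0],[0,0,0],0],
    [[0,0,0],[0,0,0],0],
  ],
)

```text
clock: 5.05
ee_pos: [0.587, -0.0209, 0.1394]
orientation: [3.141, 0.002, 0.258]
force: [-1.3, 0.1, -1.0]
finger_gap: 0.346
grip_force: 20.0
```

```bash
python3 d.py .5877,-.0204,.14 .5877,-.0204,.032; python3 - <<'E'
from h import *
c=vision.capture("side"); cv2.imwrite("pics/s1.png",cv2.resize(c["img"][120:400,200:480],(600,600)))
E
```

```text
5.05 [ 0.587  -0.0209  0.1394] [3.141e+00 2.000e-03 2.580e-01] gap 0.34600960427893035 force [-1.3  0.1 -1. ] grip 19.999165534973145
.5877,-.0204,.14 tool shift mm [ 0.8 -0.3 -0.6]
.5877,-.0204,.032 tool shift mm [  0.2  -0.  108. ]
```

View pics/s1.png

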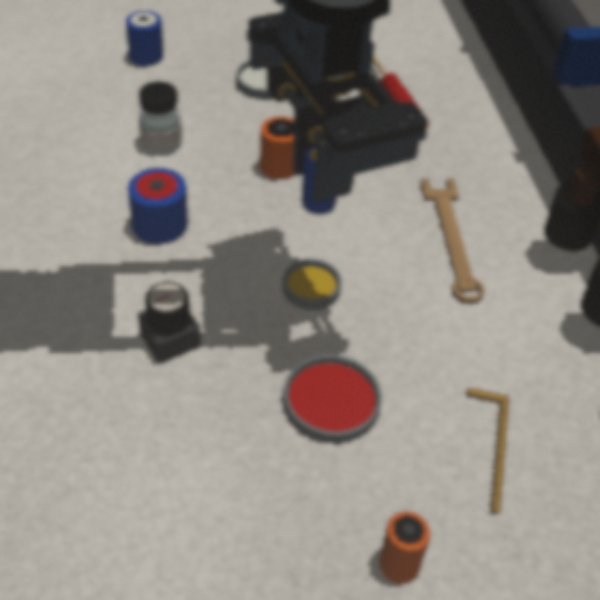

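The blue roller is held upright at (318,185) in the crop, above the yellow cup at (312,283). Lower it, release and retreat.

Emit:
drive_tool(
  targets=[
    [[0.5,0,35],[0,0,0],0],
    [[0,0,35],[0,0,0],0],
    [[0,0,20],[0,0,0],0],
    [[0,0,10],[0,0,0],0],
    [[0,0,5],[0,0,0],0],
    [[0,0,4],[0,0,0],0],
    [[0,0,0],[0,0,0],0],
    [[0,0,0],[0,0,0],0],
  ],
)

```text
clock: 5.9
ee_pos: [0.589, -0.0203, 0.0319]
orientation: [3.141, -0.002, 0.258]
force: [-0.8, -0.7, -0.8]
finger_gap: 0.348
grip_force: 20.0
```

Emit:
drive_tool(
  targets=[
    [[0,0,1],[0,0,0],0],
    [[0,0,0.5],[0,0,0],0],
    [[0,0,0],[0,0,0],0],
  ],
)

```text
clock: 6.2
ee_pos: [0.5887, -0.0201, 0.03]
orientation: [3.141, -0.001, 0.258]
force: [-0.3, -0.1, 1.9]
finger_gap: 0.351
grip_force: 20.0
```

Emit:
drive_tool(
  targets=[
    [[0,0,0],[0,0,0],0.5],
    [[0,0,0],[0,0,0],0.6],
    [[0,0,0],[0,0,0],0.7],
    [[0,0,0],[0,0,0],0.8],
    [[0,0,0],[0,0,0],0.9],
    [[0,0,0],[0,0,0],1],
    [[0,0,-20],[0,0,0],1],
    [[0,0,-30],[0,0,0],1],
    [[0,0,-40],[0,0,0],1],
    [[0,0,-30],[0,0,0],1],
  ],
)

```text
clock: 7.2
ee_pos: [0.5889, -0.0202, 0.1516]
orientation: [3.141, -0.002, 0.258]
force: [0.5, -0.5, 0.0]
finger_gap: 0.998
grip_force: 0.0
```

```bash
python3 d.py .4426,.400,.15 .4426,.400,.024 .4426,.400,.15 .5855,.330,.15 .5855,.330,.031
```

```text
7.2 [ 0.5889 -0.0202  0.1516] [ 3.141e+00 -2.000e-03  2.580e-01] gap 0.9984196055978357 force [ 0.5 -0.5  0. ] grip 0.0
.4426,.400,.15 tool shift mm [ -34.4 -443.6    1.3]
.4426,.400,.024 tool shift mm [-2.00e-01 -1.00e-01  1.26e+02]
.4426,.400,.15 tool shift mm [ 2.00e-01  1.00e-01 -1.26e+02]
.5855,.330,.15 tool shift mm [120.3 104.1   0.3]
.5855,.330,.031 tool shift mm [-2.00e-01 -1.00e-01  1.19e+02]
```

Emit:
drive_tool(
  targets=[
    [[-3.4,-44.3,0],[0,0,0],1],
    [[-3.4,-44.3,0],[0,0,0],1],
    [[-3.4,-44.3,0],[0,0,0],1],
    [[-3.4,-44.3,0],[0,0,0],1],
    [[-3.4,-44.3,0],[0,0,0],1],
    [[-3.4,-44.3,0],[0,0,0],1],
    [[-3.4,-44.3,0],[0,0,0],1],
    [[-3.4,-44.3,0],[0,0,0],1],
    [[-3.4,-44.3,0],[0,0,0],1],
    [[-3.4,-44.3,0],[0,0,0],1],
  ],
)

```text
clock: 8.2
ee_pos: [0.4417, 0.4011, 0.1495]
orientation: [3.141, -0.0, 0.258]
force: [0.9, -0.1, 0.7]
finger_gap: 1.001
grip_force: 0.0
```

Emit:
drive_tool(
  targets=[
    [[0,0,0],[0,0,0],1],
    [[0,0,0],[0,0,0],1],
    [[0,0,0],[0,0,0],1],
  ],
)

```text
clock: 8.5
ee_pos: [0.4427, 0.3985, 0.1493]
orientation: [3.141, 0.0, 0.257]
force: [-0.4, -0.5, -0.1]
finger_gap: 0.999
grip_force: 0.0
```

```bash
python3 d.py .4426,.400,.024; python3 m.py | grep -E "top cam|side cam|small|medium"; python3 - <<'E'
import cv2
cv2.imwrite("pics/s2.png",cv2.resize(cv2.imread("pics/side0.png")[120:400,200:480],(600,600)))
E
```

```text
8.5 [0.4427 0.3985 0.1493] [3.141 0.    0.257] gap 0.999440513704383 force [-0.4 -0.5 -0.1] grip 0.0
.4426,.400,.024 tool shift mm [  0.3  -1.5 125.2]
top cam at [0.35 0.   1.33]
blue_small_mid 0.68 [333. 204.  14.  14.] 162 top z 0.065 circ [ 0.5867 -0.0209  0.0158] mid [ 0.5873 -0.0208]
blue_medium_mid 0.38 [322. 205.  27.  22.] 204 top z 0.018 circ [ 0.5844 -0.0209  0.0278] mid [ 0.5796 -0.0207]
orange_small_mid 0.67 [444. 201.  17.  14.] 197 top z 0.06 circ [ 0.605  -0.3077  0.0152] mid [ 0.6051 -0.3077]
orange_medium_mid 0.71 [255. 201.  17.  20.] 295 top z 0.059 circ [0.5802 0.1653 0.0219] mid [0.5796 0.1648]
orange_medium_mid 0.46 [331. 204.  16.  15.] 151 top z 0.065 circ [ 0.5867 -0.0209  0.0158] mid [ 0.5873 -0.0208]
cup_small_floor 0.58 [325. 200.  21.  28.] 226 top z 0.017 circ [ 0.5856 -0.0197  0.0288] mid [ 0.5829 -0.0207]
cup_medium_floor 0.59 [182. 194.  31.  31.] 689 top z 0.015 circ [0.5853 0.33   0.0364] mid [0.5851 0.3299]
side cam at [ 0.45 -0.62  0.67]
blue_small_mid 0.58 [338. 232.  17.  26.] 399 top z 0.063 circ [ 0.5891 -0.0225  0.0162] mid [ 0.5891 -0.0218]

[... 187 characters left out ...]
015 0.024 ] mid [0.4444 0.402 ]
orange_small_mid 0.74 [375. 357.  25.  36.] 632 top z 0.057 circ [ 0.6085 -0.3084  0.0162] mid [ 0.6082 -0.309 ]
orange_small_mid 0.21 [332. 241.  25.  26.] 293 top z 0.015 circ [ 0.5889 -0.0213  0.0291] mid [ 0.5887 -0.0232]
orange_medium_mid 0.67 [326. 175.  15.  27.] 477 top z 0.057 circ [0.5825 0.167  0.0243] mid [0.5825 0.1673]
cup_small_floor 0.71 [334. 243.  28.  26.] 292 top z 0.015 circ [ 0.5875 -0.0207  0.029 ] mid [ 0.5877 -0.0232]
cup_medium_floor 0.74 [313. 145.  26.  18.] 379 top z 0.014 circ [0.5869 0.3288 0.0381] mid [0.5887 0.3298]
cup_medium_floor 0.55 [269. 408.  45.  57.] 2011 top z 0.058 circ [ 0.4491 -0.3858  0.0301] mid [ 0.4492 -0.3857]
```

View pics/s2.png

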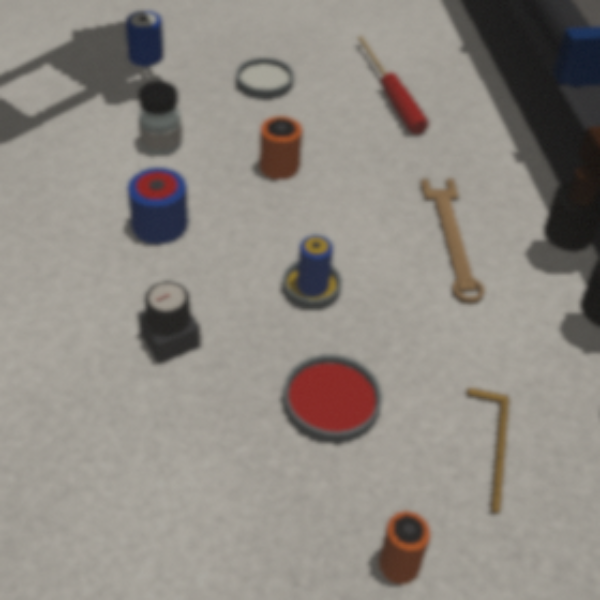

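The small roller stands centred in the yellow cup at (315,265) in the crop, 6 mm higher than before. Next is the medium one.

Emit:
drive_tool(
  targets=[
    [[0,-1,40],[0,0,0],1],
    [[0,0,40],[0,0,0],1],
    [[0,0,27],[0,0,0],1],
    [[0,0,18],[0,0,0],1],
    [[0,0,0],[0,0,0],0.8],
    [[0,0,0],[0,0,0],0.5],
    [[0,0,0],[0,0,0],0.3],
    [[0,0,0],[0,0,0],0.3],
    [[0,0,0],[0,0,0],0.3],
    [[0,0,0],[0,0,0],0.3],
  ],
  squeeze=25,
)

```text
clock: 10.5
ee_pos: [0.4426, 0.4009, 0.0251]
orientation: [-3.141, -0.001, 0.258]
force: [-0.3, 0.8, 1.2]
finger_gap: 0.507
grip_force: 0.5
```

Emit:
drive_tool(
  targets=[
    [[0,0,0],[0,0,0],0],
    [[0,0,0],[0,0,0],0],
    [[0,0,0],[0,0,0],0],
  ],
)

```text
clock: 10.8
ee_pos: [0.4426, 0.4009, 0.0251]
orientation: [-3.141, -0.001, 0.258]
force: [-0.2, 0.8, 5.9]
finger_gap: 0.499
grip_force: 25.0
```

Emit:
drive_tool(
  targets=[
    [[0,0,-15],[0,0,0],0],
    [[0,0,-30],[0,0,0],0],
    [[0,0,-40],[0,0,0],0],
    [[0,0,-30],[0,0,0],0],
    [[0,0,-10],[0,0,0],0],
    [[20,17.3,0],[0,0,0],0],
    [[30,26,0],[0,0,0],0],
    [[30,26,0],[0,0,0],0],
    [[25,21.7,0],[0,0,0],0],
    [[15,13,0],[0,0,0],0],
  ],
)

```text
clock: 11.8
ee_pos: [0.5861, 0.3286, 0.1471]
orientation: [3.14, 0.003, 0.256]
force: [0.0, 0.1, -0.7]
finger_gap: 0.499
grip_force: 25.0
```

Emit:
drive_tool(
  targets=[
    [[0,0,0],[0,0,0],0],
    [[0,0,0],[0,0,0],0],
    [[0,0,0],[0,0,0],0],
  ],
)

```text
clock: 12.1
ee_pos: [0.5834, 0.3311, 0.1489]
orientation: [-3.142, 0.002, 0.259]
force: [-0.5, 0.0, -1.8]
finger_gap: 0.5
grip_force: 25.0
```

```bash
python3 d.py .586,.330,.0325
```

```text
12.1 [0.5834 0.3311 0.1489] [-3.142e+00  2.000e-03  2.590e-01] gap 0.4997773789100378 force [-0.5  0.  -1.8] grip 24.99965786933899
.586,.330,.0325 tool shift mm [  2.4   1.7 116.4]
```

Emit:
drive_tool(
  targets=[
    [[2.3,1.5,35],[0,0,0],0],
    [[0,0,40],[0,0,0],0],
    [[0,0,23],[0,0,0],0],
    [[0,0,10],[0,0,0],0],
    [[0,0,5],[0,0,0],0],
    [[0,0,3],[0,0,0],0],
    [[0,0,0],[0,0,0],0],
    [[0,0,0],[0,0,0],0],
    [[0,0,0],[0,0,0],0],
  ],
)

```text
clock: 13.0
ee_pos: [0.588, 0.3299, 0.0345]
orientation: [-3.141, -0.002, 0.258]
force: [-0.3, -0.1, -1.5]
finger_gap: 0.502
grip_force: 25.0
```

Emit:
drive_tool(
  targets=[
    [[-1,0,2],[0,0,0],0],
    [[0,0,1],[0,0,0],0],
    [[0,0,0.3],[0,0,0],0],
    [[0,0,0],[0,0,0],0],
  ],
)

```text
clock: 13.4
ee_pos: [0.5865, 0.3294, 0.0311]
orientation: [-3.142, -0.0, 0.258]
force: [-2.5, -0.3, 5.2]
finger_gap: 0.503
grip_force: 25.0
```

Contact at the expected height. Release and retreat.

Emit:
drive_tool(
  targets=[
    [[0,0,0],[0,0,0],0.6],
    [[0,0,0],[0,0,0],0.7],
    [[0,0,0],[0,0,0],0.8],
    [[0,0,0],[0,0,0],0.9],
    [[0,0,0],[0,0,0],1],
    [[0,0,0],[0,0,0],1],
    [[0,0,-20],[0,0,0],1],
    [[0,0,-30],[0,0,0],1],
    [[0,0,-40],[0,0,0],1],
    [[0,0,-30],[0,0,0],1],
  ],
)

```text
clock: 14.4
ee_pos: [0.587, 0.3296, 0.1524]
orientation: [-3.141, -0.002, 0.258]
force: [1.1, 0.5, 0.0]
finger_gap: 1.003
grip_force: 0.0
```

```bash
python3 d.py .4438,.086,.15 .4438,.086,.024 .4438,.086,.15 .583,-.1542,.15
```

```text
14.4 [0.587  0.3296 0.1524] [-3.141e+00 -2.000e-03  2.580e-01] gap 1.0033879507940118 force [1.1 0.5 0. ] grip 0.0
.4438,.086,.15 tool shift mm [-200.6  199.1    1.9]
.4438,.086,.024 tool shift mm [ -0.3   0.  126. ]
.4438,.086,.15 tool shift mm [   0.3   -0.  -126. ]
.583,-.1542,.15 tool shift mm [ 73.4 267.8   0. ]
```

Emit:
drive_tool(
  targets=[
    [[-25,25,0],[0,0,0],1],
    [[-30,30,0],[0,0,0],1],
    [[-30,30,0],[0,0,0],1],
    [[-30,30,0],[0,0,0],1],
    [[-30,30,0],[0,0,0],1],
    [[-30,30,0],[0,0,0],1],
    [[-25.6,24,0],[0,0,0],1],
    [[0,0,0],[0,0,0],1],
    [[0,0,0],[0,0,0],1],
    [[0,0,0],[0,0,0],1],
  ],
)

```text
clock: 15.4
ee_pos: [0.4442, 0.0865, 0.1504]
orientation: [-3.142, -0.001, 0.258]
force: [0.3, 0.4, 0.5]
finger_gap: 0.998
grip_force: 0.0
```

```bash
python3 d.py .4438,.086,.024; python3 m.py | grep -E "side cam|blue"; python3 - <<'E'
import cv2
cv2.imwrite("pics/s3.png",cv2.resize(cv2.imread("pics/side0.png")[100:380,200:480],(600,600)))
E
```

```text
15.4 [0.4442 0.0865 0.1504] [-3.142e+00 -1.000e-03  2.580e-01] gap 0.9984177554058501 force [0.3 0.4 0.5] grip 0.0
.4438,.086,.024 tool shift mm [ -0.7   0.3 126.4]
blue_small_mid 0.68 [332. 203.  11.  16.] 134 top z 0.065 circ [ 0.5856 -0.0212  0.0147] mid [ 0.5859 -0.0198]
blue_small_mid 0.52 [180. 198.  28.  22.] 415 top z 0.065 circ [0.5855 0.3274 0.023 ] mid [0.5848 0.3274]
blue_medium_mid 0.64 [182. 195.  28.  24.] 420 top z 0.065 circ [0.5855 0.3274 0.023 ] mid [0.5848 0.3274]
side cam at [ 0.45 -0.62  0.67]
blue_small_mid 0.74 [338. 232.  16.  25.] 408 top z 0.063 circ [ 0.5889 -0.0216  0.0163] mid [ 0.5893 -0.0215]
blue_large_mid 0.64 [259. 199.  32.  37.] 901 top z 0.058 circ [0.445  0.0864 0.0311] mid [0.4463 0.0866]
```

View pics/s3.png

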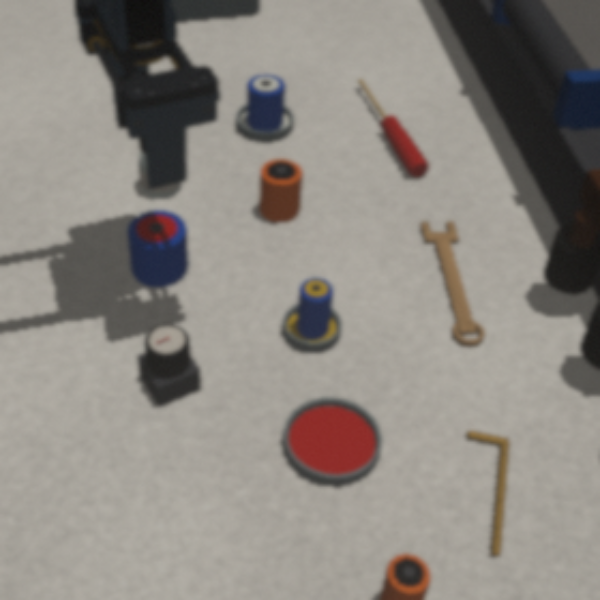

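The medium roller stands in the white cup at (265,105), and the small one is still in its cup at (315,310). Now the large one. It leaves about 15 mm of finger clearance each side.

Emit:
drive_tool(
  targets=[
    [[0,0,35],[0,0,0],1],
    [[0,0,35],[0,0,0],1],
    [[0,0,25],[0,0,0],1],
    [[0,0,20],[0,0,0],1],
    [[0,0,11],[0,0,0],1],
    [[0,0,0],[0,0,0],0.8],
    [[0,0,0],[0,0,0],0.5],
    [[0,0,0],[0,0,0],0.5],
    [[0,0,0],[0,0,0],0.5],
    [[0,0,0],[0,0,0],0],
  ],
  squeeze=35,
)

```text
clock: 17.4
ee_pos: [0.444, 0.086, 0.025]
orientation: [3.142, -0.002, 0.258]
force: [-1.1, -0.9, 4.0]
finger_gap: 0.654
grip_force: 35.0
```

Emit:
drive_tool(
  targets=[
    [[0,0,0],[0,0,0],0],
    [[0,0,0],[0,0,0],0],
    [[0,0,0],[0,0,0],0],
  ],
)

```text
clock: 17.7
ee_pos: [0.444, 0.086, 0.025]
orientation: [3.142, -0.002, 0.258]
force: [-0.9, 0.3, 6.2]
finger_gap: 0.652
grip_force: 35.0
```

Emit:
drive_tool(
  targets=[
    [[0,0,-15],[0,0,0],0],
    [[0,0,-30],[0,0,0],0],
    [[0,0,-40],[0,0,0],0],
    [[0,0,-30],[0,0,0],0],
    [[0,0,-10],[0,0,0],0],
    [[7,25,0],[0,0,0],0],
    [[10,37,0],[0,0,0],0],
    [[10,37,0],[0,0,0],0],
    [[10,37,0],[0,0,0],0],
    [[10,37,0],[0,0,0],0],
  ],
)

```text
clock: 18.7
ee_pos: [0.5324, -0.0708, 0.1474]
orientation: [-3.14, 0.003, 0.258]
force: [-0.2, 0.7, -2.3]
finger_gap: 0.648
grip_force: 35.0
```

Emit:
drive_tool(
  targets=[
    [[10,37,0],[0,0,0],0],
    [[10,35,0],[0,0,0],0],
    [[6,23,0],[0,0,0],0],
    [[0,0,0],[0,0,0],0],
    [[0,0,0],[0,0,0],0],
    [[0,0,0],[0,0,0],0],
  ],
)

```text
clock: 19.3
ee_pos: [0.5811, -0.1538, 0.148]
orientation: [-3.14, 0.002, 0.258]
force: [0.4, 0.4, -2.1]
finger_gap: 0.652
grip_force: 35.0
```

```bash
python3 d.py .583,-.1542,.0325
```

```text
19.3 [ 0.5811 -0.1538  0.148 ] [-3.14e+00  2.00e-03  2.58e-01] gap 0.6518021832791743 force [ 0.4  0.4 -2.1] grip 34.99966621398926
.583,-.1542,.0325 tool shift mm [  2.    1.1 115.5]
```

Emit:
drive_tool(
  targets=[
    [[0.8,0.8,35],[0,0,0],0],
    [[0,0,40],[0,0,0],0],
    [[0,0,23],[0,0,0],0],
    [[0,0,10],[0,0,0],0],
    [[0,0,5],[0,0,0],0],
    [[0,0,3],[0,0,0],0],
    [[0,0,0],[0,0,0],0],
    [[0,0,0],[0,0,0],0],
    [[0,0,0],[0,0,0],0],
  ],
)

```text
clock: 20.2
ee_pos: [0.5838, -0.1555, 0.0341]
orientation: [3.141, -0.002, 0.258]
force: [1.1, -0.3, -2.3]
finger_gap: 0.649
grip_force: 35.0
```

Emit:
drive_tool(
  targets=[
    [[0,0,1],[0,0,0],0],
    [[0,0,1],[0,0,0],0],
    [[0,0,0],[0,0,0],0],
    [[0,0,0],[0,0,0],0],
  ],
)

```text
clock: 20.6
ee_pos: [0.5831, -0.1553, 0.0311]
orientation: [3.142, 0.0, 0.258]
force: [-0.1, -0.0, -1.7]
finger_gap: 0.652
grip_force: 35.0
```

Emit:
drive_tool(
  targets=[
    [[0,0,0.7],[0,0,0],0],
    [[0,0,0.5],[0,0,0],0],
    [[0,0,0],[0,0,0],0],
  ],
)

```text
clock: 20.9
ee_pos: [0.5831, -0.1553, 0.031]
orientation: [3.141, -0.0, 0.258]
force: [-1.5, -0.1, 6.2]
finger_gap: 0.651
grip_force: 35.0
```

Contact with the cup floor. Release, go up and check.

Emit:
drive_tool(
  targets=[
    [[0,0,0],[0,0,0],0.75],
    [[0,0,0],[0,0,0],0.85],
    [[0,0,0],[0,0,0],1],
    [[0,0,0],[0,0,0],1],
    [[0,0,0],[0,0,0],1],
    [[0,0,0],[0,0,0],1],
    [[0,0,-20],[0,0,0],1],
    [[0,0,-30],[0,0,0],1],
    [[0,0,-40],[0,0,0],1],
    [[0,0,-40],[0,0,0],1],
  ],
)

```text
clock: 21.9
ee_pos: [0.5828, -0.1552, 0.1609]
orientation: [-3.141, 0.001, 0.258]
force: [0.0, -0.9, 0.2]
finger_gap: 1.001
grip_force: 0.0
```

Emit:
drive_tool(
  targets=[
    [[-30,0,-20],[0,0,0],1],
    [[-40,0,-10],[0,0,0],1],
    [[-40,0,0],[0,0,0],1],
    [[-40,0,0],[0,0,0],1],
    [[-40,0,0],[0,0,0],1],
    [[-20,0,0],[0,0,0],1],
    [[0,0,0],[0,0,0],1],
    [[0,0,0],[0,0,0],1],
  ],
)

```text
clock: 22.7
ee_pos: [0.3806, -0.209, 0.1903]
orientation: [3.141, -0.001, 0.257]
force: [-0.5, -0.1, -0.1]
finger_gap: 0.994
grip_force: 0.0
```

```bash
python3 m.py | cut -c1-170; python3 - <<'E'
import cv2
cv2.imwrite("pics/s4.png",cv2.resize(cv2.imread("pics/side0.png")[100:480,200:480],(442,600)))
E
```

```text
{'clock': np.float64(22.7), 'ee_pos': array([ 0.381, -0.209,  0.19 ]), 'orientation': array([ 3.141e+00, -1.000e-03,  2.570e-01]), 'q': array([-0.529,  0.115,  1.901,  0.
top cam at [0.35 0.   1.33]
blue_small_mid 0.74 [332. 205.  11.  12.] 149 top z 0.065 circ [ 0.5863 -0.0219  0.0146] mid [ 0.5862 -0.0209]
blue_medium_mid 0.97 [182. 194.  27.  23.] 410 top z 0.065 circ [0.5854 0.3274 0.0229] mid [0.5848 0.3279]
blue_large_mid 0.67 [379. 204.  28.  20.] 563 top z 0.065 circ [ 0.5826 -0.1562  0.0295] mid [ 0.5827 -0.1554]
orange_small_mid 0.61 [446. 201.  13.  14.] 175 top z 0.06 circ [ 0.6059 -0.3071  0.0152] mid [ 0.6048 -0.3066]
orange_medium_mid 0.57 [251. 201.  22.  19.] 342 top z 0.059 circ [0.5805 0.1661 0.0228] mid [0.5804 0.1659]
orange_large_mid 0.77 [474. 263.  29.  18.] 318 top z 0.062 circ [ 0.4328 -0.3189  0.0971] mid [ 0.4368 -0.319 ]
cup_medium_floor 0.67 [182. 197.  31.  28.] 291 top z 0.017 circ [0.5853 0.3293 0.0358] mid [0.5851 0.3296]
cup_large_floor 0.87 [376. 200.  30.  31.] 331 top z 0.017 circ [ 0.5791 -0.1534  0.0425] mid [ 0.5784 -0.1529]
side cam at [ 0.45
[... 310 characters left out ...]
58  0.0305] mid [ 0.5845 -0.1557]
orange_small_mid 0.62 [374. 358.  26.  36.] 631 top z 0.057 circ [ 0.6074 -0.3081  0.0163] mid [ 0.6076 -0.3083]
orange_medium_mid 0.78 [322. 174.  18.  30.] 499 top z 0.057 circ [0.5845 0.168  0.0248] mid [0.5828 0.168 ]
orange_large_mid 0.8 [271. 410.  43.  57.] 1962 top z 0.058 circ [ 0.449  -0.3856  0.0301] mid [ 0.4492 -0.3864]
cup_small_floor 0.69 [334. 242.  25.  24.] 316 top z 0.015 circ [ 0.5884 -0.0203  0.0289] mid [ 0.5886 -0.0222]
cup_medium_floor 0.57 [315. 151.  22.  15.] 189 top z 0.015 circ [0.5889 0.3271 0.0359] mid [0.5883 0.323 ]
cup_large_floor 0.76 [332. 290.  46.  38.] 609 top z 0.015 circ [ 0.5835 -0.1551  0.043 ] mid [ 0.5837 -0.1585]
```

View pics/s4.png

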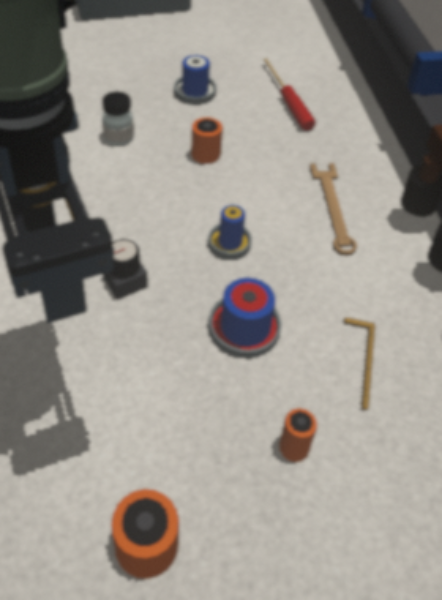

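All three stand upright in their matching cups, with the large at (248,310), the small at (232,228) and the medium at (196,75). Their tops are 6 mm above the old level, the orange rollers have not moved, and the arm is clear.

```bash
python3 -c "
from cell import env
print(env.close_job())"
```

```text
the job is handed in; nothing more can be done
None
```

The small, medium and large blue rollers each stand upright, hub disc up, in their matching cups; the orange rollers are where they were, and I handed the job in at about 23 s.

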